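# Sift nutmegs from citrus slices at the dispensary counter

## Task

Take the hand sieve by its grip bar out from under the low lamp, without bumping the lamp, carry it level over the green tray and shake it side to side there until all five nutmeg halves have dropped through into the tray and only the two citrus slices stay in the sieve. Then set the sieve with its slices gently down flat in the middle of the white sheet and let go; keep the sieve roughly level all along and leave everything else where it stands.

Things in the scene. Friction and masses are not known exactly. Their poses are not given: they have to be found in the camera images.
- sieve_grip (a point): Loose hand sieve, 0.3 kg: wooden tray 134 (x) x 170 (y) x 42 mm high with a fixed stirrup handle over its middle: dark wooden grip bar 70 (x) x 14 (y) x 24 (z) mm on a thin brass stay at each end, sloping to the end walls. This point: centre of the grip bar, 112 mm above the sieve's underside. Axes: x along the bar, y side to side across it (the way to shake), z up.
- sieve_floor (a point): Centre of the sieve's brass floor, top face, 12 mm above its underside; axes as the sieve. Inside 124 x 160 mm. Solid strips along x at |y|<18 and |y| 52 to 80 mm, between them two open slots 34 mm wide, each halved by a 4 mm cross wire at x=0. Polished: pieces lie still on the strips when carried level and smoothly, and slide off when shaken at about 4 m/s^2 or more (say 60 mm strokes of 0.2 s).
- tray_mid (a point): Green open catch tray, fixed to the counter, outside 200 (x) x 230 (y) x 45 mm high, walls 5 mm. This point is the centre of its inner floor, 5 mm above the counter; z up.
- sheet_mid (a point): White paper-covered sheet, fixed, lying flat on the counter, 220 (x) x 230 (y) x 2 mm. This point is the centre of its top face; z up.
- lamp_bar (a point): Fixed low lamp over the sieve: level aluminium bar 50 (x) x 280 (y) x 28 mm on two posts (16 x 12 mm, 133 mm to either side in y, feet 80 x 30 x 6 mm). This point: centre of the bar's underside, 270 mm up. The bar blocks the grip bar from straight above; its -x side, which faces the tray and the sheet, is free, so reach in under it with the tool leaning about 40 degrees from vertical.
- nutmeg1_center (a point): Nutmeg half 1 of 5, brown dome 24 mm across, 17 mm high, 12 g, loose, lying flat side down on a solid strip of the sieve floor at the start. This point is its centre, 8 mm above its flat side.
- nutmeg2_center (a point): Nutmeg half 2 of 5, brown dome 24 mm across, 17 mm high, 12 g, loose, lying flat side down on a solid strip of the sieve floor at the start. This point is its centre, 8 mm above its flat side.
- nutmeg3_center (a point): Nutmeg half 3 of 5, brown dome 24 mm across, 17 mm high, 12 g, loose, lying flat side down on a solid strip of the sieve floor at the start. This point is its centre, 8 mm above its flat side.
- nutmeg4_center (a point): Nutmeg half 4 of 5, brown dome 24 mm across, 17 mm high, 12 g, loose, lying flat side down on a solid strip of the sieve floor at the start. This point is its centre, 8 mm above its flat side.
- nutmeg5_center (a point): Nutmeg half 5 of 5, brown dome 24 mm across, 17 mm high, 12 g, loose, lying flat side down on a solid strip of the sieve floor at the start. This point is its centre, 8 mm above its flat side.
- slice1_center (a point): Dried citrus slice 1 of 2, orange disc 64 mm across, 12 mm thick, 30 g, loose, lying in the sieve. This point is its centre.
- slice2_center (a point): Dried citrus slice 2 of 2, orange disc 64 mm across, 12 mm thick, 30 g, loose, lying in the sieve. This point is its centre.
- jar: Bystander, loose: amber jar with wooden lid, 72 mm across, 110 mm high; not part of the job. Origin: centre of its underside.
- flask: Bystander, loose: white bottle with red cap, 56 mm across, 130 mm high; not part of the job. Origin: centre of its underside.
- mortar: Bystander, loose: white bowl, 100 mm across, 70 mm high; not part of the job. Origin: centre of its underside.
- weight: Bystander, loose: brass balance weight, 44 mm across, 52 mm high; not part of the job. Origin: centre of its underside.
- spoon: Bystander, loose: wooden spoon, 170 mm long, lying along its x; not part of the job. Origin: underside of its middle.
- tin: Bystander, loose: red tin, 66 mm across, 85 mm high; not part of the job. Origin: centre of its underside.

How it is judged:
By the outcome, as a careful person would: the job done as asked, in the order asked, and still so for the second after the job is handed in, with the robot touching nothing.
It also fails if it takes over 72 s, if anything falls off the work surface, if the arm or the gripper's body presses on something with over 40 N, if the wrist force passes 120 N, or if a joint passes its speed limit or range.

## Robot

A 6-joint arm with a two-finger parallel gripper is mounted at the origin on the work surface. World frame = base frame: x ahead of the robot, y to its left, z up, the work surface at z = 0. Lengths are in m, angles in rad, forces in N, time in s.
With the tool pointing down it reaches from about 0.375 to 0.9 m from the base axis. Payload 3.1 kg.
Tool frame: the origin (TCP) lies between the finger pads; the fingertips stand finger_overhang ahead of it and the grasp point (between the pads) lies 5 mm behind it (finger_overhang is the distance from the TCP to the fingertips, in m); z points along the fingers, x is the direction in which the jaws open and shut, and the axes are right-handed (so a half turn about z gives the same grasp; the last joint's range is limited). The gripper opens to 85 mm and grips with 20 to 120 N. Pads are 22 mm wide; open, the fingers measure 114 mm over their backs; the gripper's body (76 mm by 85 mm) begins 54 mm behind the grasp point. The pads swing forward as they close: fully open they stand 13 mm farther back than shut.
Start: joints at [-1.385, 0.527, 1.433, -0, 1.181, -0.178], TCP at [0.222, -0.584, 0.245] pointing down, gripper open.
Joint ranges: [-3.08, 3.08], [-0.75, 2.2], [0.22, 2.44], [-1.43, 4.57], [0, 2.65], [-2.85, 2.85]. Speed limits (rad/s): [2.79, 2.79, 3.14, 3.14, 3.14, 3.14].

## Interface

Orientations are given as a unit quaternion [w, x, y, z].
In Python, from rig import observe, get_image, hand_in, search_frame, cut_out, mark_of, finger_overhang gives the robot as it stands.
- The arm moves only by the tool servo_tool, never from a script. Its argument "targets" is a list of rows, each an object with "twist": the turn, a rotation vector about the tool's x, y, z in degrees, a list of three; "offset": the shift along the tool's x, y, z in mm, a list of three; "grip": the opening, from 0 (shut) to 1 (fully open). A call has 1 to 8 rows; each row is the pose to reach, as a shift and turn from the pose commanded when the call began, along the tool's axes at that moment; what a row does not reach only later rows make up. A row lasts 1/12 s, in which the tool goes at most 41.7 mm and 7.16 degrees, less where a joint would pass 70% of its speed; a pose out of reach is approached as far as the arm can. A call with a gripper value outside its range is refused whole. The fingers move at their own pace and stop on an object; "newtons" is the grip in N (left out, the last holds). Time passes only in rows, so rows that repeat a pose let the fingers close. It gives the time, the measured TCP pose, the force and the opening at its end, in the units of the state.
- observe(): the state, without advancing time (a new reading comes with each control period).
- get_image(name): name is "scene" or "top" or "wrist"; returns a dict with "frame" (384x512x3 uint8, red, green, blue), "range_z" (384x512 float32, m along the optical axis (not along the pixel's ray), 0 where there is no reading), "fx", "fy", "cx", "cy" (pixels), "eye" and "rotation" of the camera in the world. Camera axes: x right, y down, z forward; pixel columns grow to the right and rows downward; lengths in m; the calibration is good to about 2 mm. A picture is of the moment at which its call begins.
- hand_in(): hands the job in, once; it reports no verdict.
Trained networks look in a picture, given as the dict that the camera call returned (one of the last four; its "shot" number tells which), for a name from the list of things; names that differ only in an ending like _2 or _b are one class to them, and where a whole thing is asked for, a point or a joint stands for the part that bears it (a point fixed in the world has none). Each returns a list of dicts, best first, with "score" (0 to 1); they miss things now and then, are a little off and sometimes report something else, mostly with a low value. They report only what shows in the picture. A call takes as long as a camera call.
- search_frame(picture, query): "point" ([column, row] in pixels, amid what is visible of it).
- cut_out(picture, query): "pixels" (384x512 bool, what is visible of it) and "point" ([column, row] in pixels, amid what is visible of it).
- mark_of(picture, query): "point" ([column, row] in pixels: a listed point, or the origin of a listed thing).
The state is a dict: "t": time; "joints": joint angles; "joint_vel": joint speeds; "tau": joint torques, N m; "tcp_pos": TCP position; "ee_rot": TCP orientation; "ft_force": force on the tool from outside, world axes, zero at the start; "moment": the same for the moment, N m; "grip_width": finger opening in m.
Only numpy, scipy, OpenCV 4.12 (cv2) and the standard library are available. Lean on these libraries where they do the work, as an engineer would, in place of code of your own. Each camera call takes 0.05 s, during which the arm holds its last target. There are 200 camera calls.

## Working session

There is one attempt and no reset: what is moved stays moved. The work goes in short steps, Python scripts to look and compute and a tool call to move; the robot and the scene stay as the last step left them, time stands still between calls to the robot, and variables do not carry over. Pictures are saved under pics/ and viewed, about 8 in all and at most 12, crops included, and the job is handed in when it is done.

Besides the shell and the picture viewer there is one more tool, called after ">>>" by a JSON object that holds its "fn" and its "kwargs". servo_tool: Moves the arm, as the interface text tells. Its arguments: {"type":"object","properties":{"targets":{"type":"array"},"newtons":{"type":"number"}},"required":["targets"]}

```bash
ls; mkdir -p pics; cat > h.py <<'E'
import numpy as np, cv2
from rig import *
from scipy.spatial.transform import Rotation as R
def rot(c):
    r=np.array(c['rotation'],float)
    return r if r.shape==(3,3) else R.from_quat(np.r_[r[1:],r[0]]).as_matrix()
def px(c,u,v,z=None):
    z=c['range_z'][int(round(v)),int(round(u))] if z is None else z
    return np.array(c['eye'])+rot(c)@np.array([(u-c['cx'])/c['fx']*z,(v-c['cy'])/c['fy']*z,z])
def pxh(c,u,v,h):
    d=rot(c)@np.array([(u-c['cx'])/c['fx'],(v-c['cy'])/c['fy'],1.]);e=np.array(c['eye'])
    return e+d*(h-e[2])/d[2]
def cloud(c,m):
    v,u=np.nonzero(m&(c['range_z']>0));z=c['range_z'][v,u]
    return np.array(c['eye'])+np.c_[(u-c['cx'])/c['fx']*z,(v-c['cy'])/c['fy']*z,z]@rot(c).T
def proj(c,p):
    q=rot(c).T@(np.array(p)-c['eye']);return q[0]/q[2]*c['fx']+c['cx'],q[1]/q[2]*c['fy']+c['cy']
def save(c,n):cv2.imwrite('pics/'+n,c['frame'][:,:,::-1])
E
python3 - <<'E'
from h import *
np.set_printoptions(precision=4,suppress=True)
print(finger_overhang); s=observe(); print(s['tcp_pos'],s['ee_rot'],s['ft_force'],s['grip_width'])
A=[get_image(n) for n in('scene','top')]
cv2.imwrite('pics/a.png',np.hstack([a['frame'] for a in A])[:,:,::-1][:, :])
im=cv2.imread('pics/a.png'); cv2.imwrite('pics/a.png',np.vstack([im[:,:512],im[:,512:]])[:, :][:768]) 
for a,n in zip(A,('scene','top')):
    save(a,n+'1.png'); print(n,a['eye'])
    for q in 'sieve_grip sieve_floor tray_mid sheet_mid lamp_bar jar flask mortar weight spoon tin'.split():
        m=mark_of(a,q)[:1]
        for r in m: print(q,np.round(r['point'],1),round(r['score'],2),px(a,*r['point']))
E
```

```text
pics
0.014
[ 0.2223 -0.5834  0.2444] [-0.0008  0.8233 -0.5675 -0.0008] [-0.1101 -0.5441 -0.242 ] 0.08530331032843427
scene [1.5196 0.5354 1.0107]
sieve_grip [307.  232.5] 0.62 [0.6004 0.3338 0.1236]
sieve_floor [306.2 254.4] 0.75 [0.6033 0.3437 0.0204]
tray_mid [228.2 222.2] 0.69 [0.564  0.0031 0.0079]
sheet_mid [163.7 192.6] 0.61 [ 0.5198 -0.343   0.0086]
lamp_bar [313.9 199. ] 0.96 [0.6304 0.3458 0.2988]
jar [234.7 266.8] 0.72 [0.7799 0.1435 0.0352]
flask [177.5 245.5] 0.68 [ 0.7779 -0.0929  0.0297]
mortar [205.3 254.9] 0.9 [0.8591 0.0813 0.1429]
weight [277.7 206.7] 0.65 [0.4148 0.156  0.0337]
spoon [144.9 220.7] 0.51 [ 0.8338 -0.1691  0.1673]
tin [362.5 238.9] 0.76 [0.4463 0.5115 0.0321]
top [0.4725 0.1285 1.224 ]
sieve_grip [169.  180.4] 0.91 [0.6154 0.3508 0.0043]
sieve_floor [173.2 188.8] 0.8 [0.5866 0.333  0.0262]
tray_mid [279.1 201.1] 0.6 [ 0.5537 -0.0004  0.0056]
sheet_mid [382.9 209.9] 0.72 [ 0.5299 -0.3346  0.0025]
lamp_bar [152.7 178.7] 0.7 [0.5843 0.3361 0.3002]
jar [240.9 142.9] 0.8 [0.7181 0.1241 0.1063]
flask [313.6 139.6] 0.54 [ 0.7403 -0.0995  0.0692]
mortar [274.5 141.7] 0.56 [0.7447 0.0156 0.0113]
weight [234.9 251. ] 0.55 [0.3981 0.1377 0.0502]
spoon [373.8 156.9] 0.54 [ 0.6999 -0.3054  0.0125]
tin [113.4 242. ] 0.58 [0.4227 0.4938 0.078 ]
```

View pics/a.png

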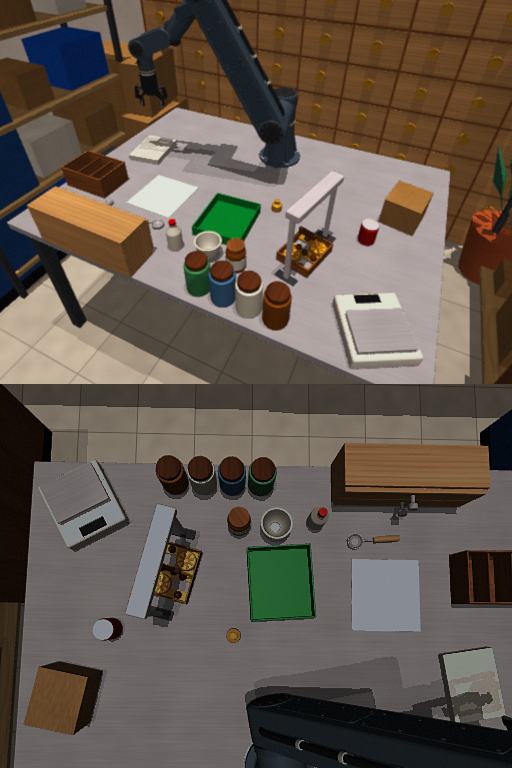

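```bash
python3 - <<'E'
from h import *
np.set_printoptions(precision=4,suppress=True)
def rect(p,n):
    r=cv2.minAreaRect(p[:,:2].astype(np.float32)); print(n,len(p),'c',np.array(r[0]),'size',np.array(r[1]),'ang',r[2],'z',np.percentile(p[:,2],[5,50,95]))
for n in('scene','top'):
    a=get_image(n); print(n)
    for q,lo,hi in(('lamp_bar',.285,.31),('tray_mid',.038,.055),('sheet_mid',-.01,.015),('sieve_grip',.035,.06),('sieve_grip',.1,.14),('sieve_floor',.035,.06)):
        r=cut_out(a,q)
        if not r: print(q,'none');continue
        p=cloud(a,r[0]['pixels']);p=p[(p[:,2]>lo)&(p[:,2]<hi)]
        if len(p)>8: rect(p,q)
    for q in('nutmeg1_center','slice1_center'):
        print(q,[(np.round(x['point']),round(x['score'],2)) for x in search_frame(a,q)])
    m=np.ones((384,512),bool);p=cloud(a,m)
    s=(abs(p[:,0]-.6)<.15)&(abs(p[:,1]-.34)<.16)
    rect(p[s&(p[:,2]>.28)&(p[:,2]<.32)],'lamp all')
    g=s&(p[:,2]>.112)&(p[:,2]<.13)
    if g.sum()>5: rect(p[g],'grip all')
    g=s&(p[:,2]>.036)&(p[:,2]<.048)&(abs(p[:,1]-.34)<.11)
    if g.sum()>5: rect(p[g],'rim all')
E
```

```text
scene
tray_mid 292 c [ 0.5622 -0.0007] size [0.2345 0.2021] ang 4.079800128936768 z [0.0387 0.0443 0.0481]
sheet_mid 15 c [ 0.7176 -0.005 ] size [0.0379 0.1022] ang 25.74525260925293 z [0.001  0.0112 0.0145]
sieve_grip 199 c [0.5933 0.3362] size [0.132  0.1749] ang 74.8338851928711 z [0.0358 0.041  0.0458]
sieve_grip 136 c [0.5943 0.3346] size [0.0756 0.0188] ang 73.16641235351562 z [0.1037 0.1195 0.1266]
sieve_floor 200 c [0.5933 0.3362] size [0.1319 0.1749] ang 74.8338851928711 z [0.0358 0.0411 0.0466]
nutmeg1_center []
slice1_center [(array([297., 257.]), 0.69), (array([163., 197.]), 0.49)]
lamp all 1059 c [0.5943 0.3438] size [0.051  0.2804] ang 76.05494689941406 z [0.2842 0.2986 0.3011]
grip all 145 c [0.589  0.3376] size [0.0674 0.2802] ang 68.42992401123047 z [0.113  0.1223 0.1283]
rim all 228 c [0.59   0.3357] size [0.1346 0.2831] ang 74.8338851928711 z [0.0366 0.0413 0.0459]
top
lamp_bar 2431 c [0.5923 0.3422] size [0.0513 0.2785] ang 76.22370147705078 z [0.2949 0.2985 0.3013]
tray_mid 454 c [ 0.5625 -0.0017] size [0.2302 0.2007] ang 4.133315086364746 z [0.0403 0.0452 0.0492]
sheet_mid 4911 c [ 0.5271 -0.3446] size [0.228  0.2348] ang 89.41219329833984 z [-0.0015  0.0026  0.0067]
sieve_grip 222 c [0.5885 0.3176] size [0.1025 0.1702] ang 75.07997131347656 z [0.0368 0.0424 0.047 ]
sieve_grip 101 c [0.5899 0.3239] size [0.0536 0.0139] ang 74.90276336669922 z [0.1081 0.1241 0.1283]
sieve_floor 177 c [0.5869 0.3123] size [0.0914 0.1694] ang 75.07997131347656 z [0.0367 0.0423 0.047 ]
nutmeg1_center [(array([362., 156.]), 0.43)]
slice1_center [(array([184., 175.]), 0.83)]
lamp all 2523 c [0.5915 0.3424] size [0.0513 0.2801] ang 76.22370147705078 z [0.2915 0.2985 0.3013]
grip all 113 c [0.5889 0.3247] size [0.0517 0.2751] ang 80.73342895507812 z [0.1155 0.1242 0.1282]
rim all 221 c [0.5829 0.3181] size [0.1024 0.2709] ang 75.756103515625 z [0.038  0.0424 0.0466]
```

The pictures show the lamp near (150,175) in the top view, with the sieve under it and its long side mostly along world x. The green tray is at (280,200) and the sheet at (385,210). The sieve yaw is about 75°, so the tool has to lean in from the −y side. I'll compute the approach moves next.

```bash
cat >> h.py <<'E'
def toolR(yaw,lean=40):
    a=np.radians(yaw);l=np.radians(lean)
    z=np.array([np.sin(l)*np.cos(a),np.sin(l)*np.sin(a),-np.cos(l)]);x=np.array([np.sin(a),-np.cos(a),0])
    return np.c_[x,np.cross(z,x),z]
def cur():
    s=observe();q=s['ee_rot'];return np.array(s['tcp_pos']),R.from_quat([q[1],q[2],q[3],q[0]]).as_matrix(),s
def go(P0,R0,P1,R1,n=''):
    w=np.degrees(R.from_matrix(R0.T@R1).as_rotvec());o=1000*R0.T@(np.array(P1)-P0)
    print(n,'twist',np.round(w,1),'offset',np.round(o,1))
E
python3 - <<'E'
from h import *
P,Q,s=cur()
T=toolR(75);g=np.array([.592,.335,.112])
a=np.array([.5,-.2,.30]);pre=g+T[:,2]*.005-T[:,2]*.15
print(pre); go(P,Q,a,T,'via'); go(P,Q,pre,T,'pre'); go(a,T,pre,T,'via->pre')
E
```

```text
[0.56787698 0.24497165 0.22307644]
via twist [ 36.9 -18.9 -51.9] offset [-260.2 -396.1  -54.7]
pre twist [ 36.9 -18.9 -51.9] offset [-651.9 -617.8   22.2]
via->pre twist [0. 0. 0.] offset [ -49.6 -293.3  346.5]
```

>>> {"fn": "servo_tool", "kwargs": {"targets": [{"twist": [18, -9, -26], "offset": [-130, -200, -40], "grip": 1}, {"twist": [18, -9, -26], "offset": [-130, -200, -40], "grip": 1}, {"twist": [37, -19, -52], "offset": [-260, -396, -55], "grip": 1}, {"twist": [37, -19, -52], "offset": [-260, -396, -55], "grip": 1}, {"twist": [37, -19, -52], "offset": [-260, -396, -55], "grip": 1}, {"twist": [37, -19, -52], "offset": [-260, -396, -55], "grip": 1}, {"twist": [37, -19, -52], "offset": [-260, -396, -55], "grip": 1}, {"twist": [37, -19, -52], "offset": [-260, -396, -55], "grip": 1}]}}

```text
t: 2.77
tcp_pos: [0.4171, -0.3149, 0.2859]
ee_rot: [-0.298, 0.935, -0.187, 0.039]
ft_force: [0.5, -0.1, -0.8]
grip_width: 0.0851
```

```bash
python3 - <<'E'
from h import *
P,Q,s=cur();print(P,s['joints'],s['t'])
T=toolR(75);g=np.array([.592,.335,.112])
pre=g-T[:,2]*.145
go(P,Q,pre,T)
E
```

```text
[ 0.4170982  -0.31488097  0.2859396 ] [-1.09708903  0.49681053  1.52519435  0.42484682  1.57159802 -0.80027978] 2.7667
 twist [ 5.  -2.5 -6.9] offset [ -67.3 -434.6  383. ]
```

>>> {"fn": "servo_tool", "kwargs": {"targets": [{"twist": [5, -2.5, -7], "offset": [-67, -435, 383], "grip": 1}, {"twist": [5, -2.5, -7], "offset": [-67, -435, 383], "grip": 1}, {"twist": [5, -2.5, -7], "offset": [-67, -435, 383], "grip": 1}, {"twist": [5, -2.5, -7], "offset": [-67, -435, 383], "grip": 1}, {"twist": [5, -2.5, -7], "offset": [-67, -435, 383], "grip": 1}, {"twist": [5, -2.5, -7], "offset": [-67, -435, 383], "grip": 1}, {"twist": [5, -2.5, -7], "offset": [-67, -435, 383], "grip": 1}, {"twist": [5, -2.5, -7], "offset": [-67, -435, 383], "grip": 1}]}}

```text
t: 3.43
tcp_pos: [0.5042, 0.0051, 0.2487]
ee_rot: [-0.338, 0.932, -0.124, 0.045]
ft_force: [0.9, -0.4, 0.1]
grip_width: 0.0855
```

```bash
python3 - <<'E'
from h import *
P,Q,s=cur();print(P,s['joints'],s['t'])
T=toolR(75);g=np.array([.592,.335,.112])
pre=g-T[:,2]*.145
go(P,Q,pre,T)
E
```

```text
[0.50424233 0.00510447 0.24867351] [-0.58562945  0.43941568  1.83619209  0.70443528  1.22052085 -0.69252572] 3.4333
 twist [ 0.1 -0.1 -0.1] offset [  -1.3 -174.1  178.7]
```

>>> {"fn": "servo_tool", "kwargs": {"targets": [{"twist": [0, 0, 0], "offset": [-1, -174, 179], "grip": 1}, {"twist": [0, 0, 0], "offset": [-1, -174, 179], "grip": 1}, {"twist": [0, 0, 0], "offset": [-1, -174, 179], "grip": 1}, {"twist": [0, 0, 0], "offset": [-1, -174, 179], "grip": 1}, {"twist": [0, 0, 0], "offset": [-1, -174, 179], "grip": 1}, {"twist": [0, 0, 0], "offset": [-1, -174, 179], "grip": 1}, {"twist": [0, 0, 0], "offset": [-1, -174, 179], "grip": 1}, {"twist": [0, 0, 0], "offset": [-1, -174, 179], "grip": 1}]}}

```text
t: 4.1
tcp_pos: [0.5669, 0.2461, 0.2227]
ee_rot: [-0.338, 0.932, -0.121, 0.044]
ft_force: [0.1, -0.1, 0.2]
grip_width: 0.0856
```

```bash
python3 - <<'E'
from h import *
np.set_printoptions(precision=4,suppress=True)
P,Q,s=cur();print(P,s['joints'],s['t'])
T=toolR(75);g=np.array([.592,.335,.112])
go(P,Q,g-T[:,2]*.145,T,'pre'); go(P,Q,g+T[:,2]*.005,T,'grasp')
a=get_image('wrist');save(a,'w1.png')
p=cloud(a,np.ones((384,512),bool))
for yaw0 in [75]:
    X=np.array([np.cos(np.radians(75)),np.sin(np.radians(75))]);Y=np.array([-X[1],X[0]])
    d=p[:,:2]-g[:2];u=d@X;v=d@Y
    for n,lo,hi,bu,bv in(('bar',.116,.135,.06,.03),('rim',.036,.05,.1,.1)):
        m=(p[:,2]>lo)&(p[:,2]<hi)&(abs(u)<bu)&(abs(v)<bv)
        if m.sum()>10:
            r=cv2.minAreaRect(p[m,:2].astype(np.float32));print(n,m.sum(),np.array(r[0]),np.array(r[1]),r[2],np.percentile(p[m,2],[5,50,95]))
print([(x['point'],x['score'],px(a,*x['point'])) for x in mark_of(a,'sieve_grip')[:2]])
E
```

```text
[0.5669 0.2461 0.2227] [-0.0777  0.5234  1.7663  0.899   0.9372 -0.4057] 4.1
pre twist [0.1 0.1 0.1] offset [ 1.3  0.4 -0.8]
grasp twist [0.1 0.1 0.1] offset [  1.6   0.1 149.2]
bar 915 [0.592 0.331] [0.0691 0.0134] 75.4795150756836 [0.1214 0.1236 0.1249]
rim 2143 [0.5921 0.3314] [0.135  0.1707] 75.08907318115234 [0.0374 0.0415 0.0429]
[([253.2, 181.3], 0.55, array([0.5896, 0.3279, 0.1238]))]
```

View pics/w1.png

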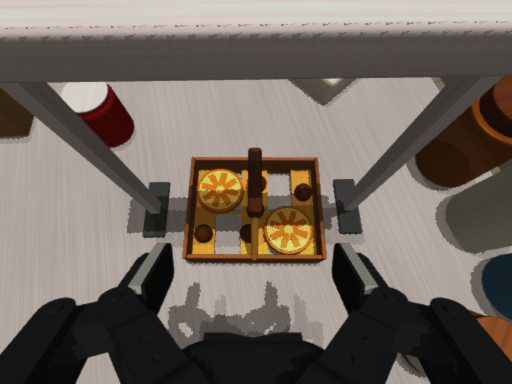

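The wrist view shows the sieve framed by the lamp posts, with the bar around (254,180), the slices at (220,190) and (289,230), and the nutmegs dark. The refined bar centre is (0.592, 0.331), yaw 75°.

>>> {"fn": "servo_tool", "kwargs": {"targets": [{"twist": [0, 0, 0], "offset": [2.5, 2.7, 20], "grip": 1}, {"twist": [0, 0, 0], "offset": [2.5, 2.7, 40], "grip": 1}, {"twist": [0, 0, 0], "offset": [2.5, 2.7, 60], "grip": 1}, {"twist": [0, 0, 0], "offset": [2.5, 2.7, 80], "grip": 1}, {"twist": [0, 0, 0], "offset": [2.5, 2.7, 90], "grip": 1}, {"twist": [0, 0, 0], "offset": [2.5, 2.7, 90], "grip": 1}]}}

```text
t: 4.7
tcp_pos: [0.5842, 0.2957, 0.1506]
ee_rot: [-0.338, 0.932, -0.125, 0.043]
ft_force: [-1.2, 0.2, -0.4]
grip_width: 0.0857
```

```bash
python3 - <<'E'
from h import *
np.set_printoptions(precision=4,suppress=True)
P,Q,s=cur();print(P,s['ft_force'])
T=toolR(75.2);g=np.array([.592,.3315,.112])
a=get_image('wrist')
p=cloud(a,np.ones((384,512),bool))
X=np.array([np.cos(np.radians(75)),np.sin(np.radians(75))]);Y=np.array([-X[1],X[0]])
d=p[:,:2]-g[:2];u=d@X;v=d@Y
m=(p[:,2]>.116)&(p[:,2]<.135)&(abs(u)<.06)&(abs(v)<.03)
r=cv2.minAreaRect(p[m,:2].astype(np.float32));print(m.sum(),np.array(r[0]),np.array(r[1]),r[2],np.percentile(p[m,2],[5,50,95]))
go(P,Q,g+T[:,2]*.005,T,'grasp'); print(a['eye'],Q.T@(a['eye']-P))
e=Q.T@(np.array([.592-.259*.025,.342-.966*.025,.27])-(g+T[:,2]*.005)); print('lamp edge in tool at grasp',e)
E
```

```text
[0.5842 0.2957 0.1506] [-1.1925  0.1569 -0.4   ]
2020 [0.5917 0.3312] [0.0692 0.014 ] 74.97160339355469 [0.1215 0.1236 0.1248]
grasp twist [ 0.2 -0.1 -0.4] offset [-1.7 -3.3 58.1]
[0.579  0.2749 0.3015] [-0.0001 -0.0802 -0.1296]
lamp edge in tool at grasp [-0.0032 -0.0898 -0.1358]
```

```bash
python3 - <<'E'
from h import *
P,Q,s=cur()
T=toolR(75.,48);g=np.array([.5918,.3313,.112])
go(P,Q,g-T[:,2]*.055,T,'near'); go(P,Q,g-T[:,2]*.025,T,'near');go(P,Q,g+T[:,2]*.005,T,'grasp')
print(T.T@(np.array([.592-.259*.025,.342-.966*.025,.27])-(g+T[:,2]*.005)))
E
```

```text
near twist [ 8.1 -0.  -0.2] offset [-2.2  5.2 -0.7]
near twist [ 8.1 -0.  -0.2] offset [-2.3  1.  29. ]
grasp twist [ 8.1 -0.  -0.2] offset [-2.3 -3.3 58.7]
[-0.00258007 -0.10763701 -0.12158429]
```

>>> {"fn": "servo_tool", "kwargs": {"targets": [{"twist": [4, 0, 0], "offset": [-2, 3, 0], "grip": 1}, {"twist": [8, 0, 0], "offset": [-2.2, 5, 0], "grip": 1}, {"twist": [8, 0, 0], "offset": [-2.3, 3, 15], "grip": 1}, {"twist": [8, 0, 0], "offset": [-2.3, 1, 29], "grip": 1}, {"twist": [8, 0, 0], "offset": [-2.3, -1, 44], "grip": 1}, {"twist": [8, 0, 0], "offset": [-2.3, -3.3, 58], "grip": 1}, {"twist": [8, 0, 0], "offset": [-2.3, -3.3, 58.5], "grip": 1}, {"twist": [8, 0, 0], "offset": [-2.3, -3.3, 58.5], "grip": 1}]}}

```text
t: 5.42
tcp_pos: [0.5921, 0.3375, 0.1088]
ee_rot: [-0.402, 0.906, -0.119, 0.052]
ft_force: [0.2, -0.2, 0.2]
grip_width: 0.0854
```

```bash
python3 - <<'E'
from h import *
P,Q,s=cur();print(P,s['ft_force'])
T=toolR(75.,48);g=np.array([.5918,.3313,.112])
go(P,Q,g+T[:,2]*.005,T,'grasp')
c=get_image('wrist');save(c,'w2.png')
E
```

```text
[0.59205496 0.33747425 0.10880843] [ 0.17626596 -0.20152445  0.18875818]
grasp twist [ 0.1  0.1 -0. ] offset [ 1.4  1.7 -1.6]
```

View pics/w2.png

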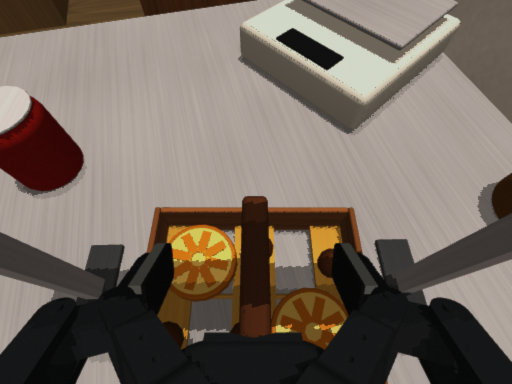

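The bar, near (255,265), is centred between the fingers and nothing is touching. I'll make the small correction and close.

>>> {"fn": "servo_tool", "kwargs": {"newtons": 50, "targets": [{"twist": [0, 0, 0], "offset": [1.2, 1, -1], "grip": 1}, {"twist": [0, 0, 0], "offset": [1.2, 1, -1], "grip": 0.6}, {"twist": [0, 0, 0], "offset": [1.2, 1, -1], "grip": 0.4}, {"twist": [0, 0, 0], "offset": [1.2, 1, -1], "grip": 0.25}, {"twist": [0, 0, 0], "offset": [1.2, 1, -1], "grip": 0.1}, {"twist": [0, 0, 0], "offset": [1.2, 1, -1], "grip": 0}, {"twist": [0, 0, 0], "offset": [1.2, 1, -1], "grip": 0}, {"twist": [0, 0, 0], "offset": [1.2, 1, -1], "grip": 0}]}}

```text
t: 6.13
tcp_pos: [0.5934, 0.3341, 0.1096]
ee_rot: [-0.403, 0.906, -0.12, 0.053]
ft_force: [-0.5, -0.2, 1.0]
grip_width: 0.0135
```

>>> {"fn": "servo_tool", "kwargs": {"newtons": 90, "targets": [{"twist": [0, 0, 0], "offset": [0, 0, 0], "grip": 0}, {"twist": [0, 0, 0], "offset": [0, 0, 0], "grip": 0}, {"twist": [0, 0, 0], "offset": [0, 0, 0], "grip": 0}, {"twist": [0, 0, 0], "offset": [0, 0, 0], "grip": 0}]}}

```text
t: 6.47
tcp_pos: [0.5935, 0.3341, 0.1097]
ee_rot: [-0.403, 0.906, -0.12, 0.053]
ft_force: [-1.2, -2.8, 3.1]
grip_width: 0.0128
```

```bash
python3 - <<'E'
from h import *
P,Q,s=cur();print(P,s['ft_force'],s['grip_width'])
X=np.array([.2588,.9659,0]);Z=np.array([0,0,1])
for d,l in((0,.006),(.03,.014),(.08,.03),(.16,.09)): go(P,Q,P-X*d+Z*l,Q,(d,l))
E
```

```text
[0.59345994 0.33414337 0.10966614] [-1.20755256 -2.84841623  3.06862   ] 0.012763483730358646
(0, 0.006) twist [0. 0. 0.] offset [-0.  -4.5 -4. ]
(0.03, 0.014) twist [0. 0. 0.] offset [  0.1   9.7 -31.6]
(0.08, 0.03) twist [0. 0. 0.] offset [  0.1  31.3 -79.5]
(0.16, 0.09) twist [0. 0. 0.] offset [   0.3   40.4 -179.1]
```

>>> {"fn": "servo_tool", "kwargs": {"targets": [{"twist": [0, 0, 0], "offset": [0, -0.7, -0.7], "grip": 0}, {"twist": [0, 0, 0], "offset": [0, -2.2, -2], "grip": 0}, {"twist": [0, 0, 0], "offset": [0, -4.5, -4], "grip": 0}, {"twist": [0, 0, 0], "offset": [0, -6.7, -6], "grip": 0}, {"twist": [0, 0, 0], "offset": [0, -8.9, -8], "grip": 0}, {"twist": [0, 0, 0], "offset": [0, -10.4, -9.4], "grip": 0}, {"twist": [0, 0, 0], "offset": [0, -11.1, -10], "grip": 0}, {"twist": [0, 0, 0], "offset": [0, -11.1, -10], "grip": 0}]}}

```text
t: 7.13
tcp_pos: [0.5936, 0.3342, 0.1247]
ee_rot: [-0.402, 0.906, -0.12, 0.053]
ft_force: [1.3, -0.3, -3.3]
grip_width: 0.013
```

```bash
cat >> h.py <<'E'
def rim(c,g,zr,w=.13):
    p=cloud(c,np.ones((384,512),bool));d=p-g
    m=(abs(d[:,2]-zr)<.012)&(np.hypot(d[:,0],d[:,1])<w)
    q=p[m];r=cv2.minAreaRect(q[:,:2].astype(np.float32))
    A=np.c_[q[:,:2]-q[:,:2].mean(0),np.ones(len(q))]
    k=np.ones(len(q),bool)
    for _ in range(5):
        f=np.linalg.lstsq(A[k],q[k,2],rcond=None)[0];k=abs(A@f-q[:,2])<.003
    print('rim n',m.sum(),k.sum(),'c',np.round(r[0],4),np.round(r[1],4),round(r[2],1),'z',round(f[2],4),'slope deg',np.round(np.degrees(f[:2]),1))
E
python3 - <<'E'
from h import *
P,Q,s=cur();print(P,s['ft_force'],s['grip_width'])
c=get_image('wrist');save(c,'w3.png'); rim(c,P-Q[:,2]*.005,-.07)
E
```

```text
[0.59364631 0.33418761 0.12467325] [ 1.30229334 -0.26015166 -3.32112991] 0.013016202032907424
rim n 3671 2292 c [0.6009 0.3613] [0.0718 0.2598] 74.9 z 0.0564 slope deg [ 0.1 -0.2]
```

>>> {"fn": "servo_tool", "kwargs": {"targets": [{"twist": [0, 0, 0], "offset": [0, 1.3, -1.5], "grip": 0}, {"twist": [0, 0, 0], "offset": [0, 4.6, -6.6], "grip": 0}, {"twist": [0, 0, 0], "offset": [0, 10.6, -14.7], "grip": 0}, {"twist": [0, 0, 0], "offset": [0, 17.1, -25], "grip": 0}, {"twist": [0, 0, 0], "offset": [0, 25, -36.7], "grip": 0}, {"twist": [0, 0, 0], "offset": [0, 32.9, -48.4], "grip": 0}, {"twist": [0, 0, 0], "offset": [0, 40.1, -60.9], "grip": 0}, {"twist": [0, 0, 0], "offset": [0, 47.2, -73.3], "grip": 0}]}}

```text
t: 7.85
tcp_pos: [0.5707, 0.2493, 0.1386]
ee_rot: [-0.402, 0.906, -0.121, 0.053]
ft_force: [-0.5, -0.4, -3.5]
grip_width: 0.0129
```

>>> {"fn": "servo_tool", "kwargs": {"targets": [{"twist": [0, 0, 0], "offset": [0, 6.4, -13.1], "grip": 0}, {"twist": [0, 0, 0], "offset": [0, 11.3, -27.5], "grip": 0}, {"twist": [0, 0, 0], "offset": [0, 14.8, -43.2], "grip": 0}, {"twist": [0, 0, 0], "offset": [0, 16.7, -60.3], "grip": 0}, {"twist": [0, 0, 0], "offset": [0, 18.1, -75.3], "grip": 0}, {"twist": [0, 0, 0], "offset": [0, 19.6, -87.4], "grip": 0}, {"twist": [0, 0, 0], "offset": [0, 19.9, -95.2], "grip": 0}, {"twist": [0, 0, 0], "offset": [0, 20.5, -97.3], "grip": 0}]}}

```text
t: 8.52
tcp_pos: [0.5491, 0.1666, 0.1894]
ee_rot: [-0.402, 0.906, -0.121, 0.054]
ft_force: [0.7, -0.7, -3.7]
grip_width: 0.0132
```

```bash
python3 - <<'E'
from h import *
P,Q,s=cur();print(P,s['joints'],s['ft_force'],s['grip_width'],s['t'])
T=toolR(94,48);goal=np.array([.5625,-.001,.112+.06])+T[:,2]*.005   # over tray
goal2=np.array([.5625,-.001,.112+.08])+T[:,2]*.005
mid=P+.5*(goal2-P)
go(P,Q,mid,toolR(84.5,48),'half');go(P,Q,goal2,T,'tray hi');go(P,Q,goal,T,'tray')
c=get_image('top');save(c,'t2.png');k=get_image('wrist');save(k,'w4.png');rim(c,P-Q[:,2]*.005,-.07);rim(k,P-Q[:,2]*.005,-.07)
cv2.imwrite('pics/c4.png',np.hstack([cv2.imread('pics/t2.png')[100:320,100:400],cv2.imread('pics/w4.png')[160:380,100:400]]))
E
```

```text
[0.54911447 0.1665897  0.18940435] [-0.29833067  0.60253304  1.8810573   1.04678158  1.02834794 -0.77741312] [ 0.68909779 -0.67833694 -3.72057488] 0.013153450829958311 8.5167
half twist [ 0.1 -7.3 -6.5] offset [ 27.9  52.2 -57.1]
tray hi twist [  0.1 -14.3 -12.8] offset [  55.7  104.3 -114.2]
tray twist [  0.1 -14.3 -12.8] offset [  55.7  119.1 -100.8]
rim n 312 238 c [0.5497 0.1661] [0.1343 0.1697] 75.0 z 0.1219 slope deg [-0.   0.2]
rim n 3154 2176 c [0.5568 0.1941] [0.0722 0.1699] 74.9 z 0.1208 slope deg [ 0.1 -0.2]
```

View pics/c4.png

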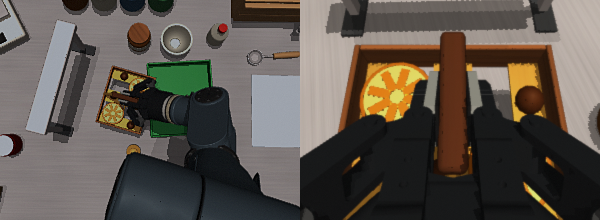

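>>> {"fn": "servo_tool", "kwargs": {"targets": [{"twist": [0, 0, 0], "offset": [1.1, 2.4, -2], "grip": 0}, {"twist": [0, 0, 0], "offset": [3.3, 7.1, -6], "grip": 0}, {"twist": [0, 0, 0], "offset": [6.7, 14.3, -12.1], "grip": 0}, {"twist": [0, 0, 0], "offset": [11.1, 23.8, -20.2], "grip": 0}, {"twist": [0, 0, 0], "offset": [15.6, 33.3, -28.2], "grip": 0}, {"twist": [0, 0, 0], "offset": [20, 42.8, -36.3], "grip": 0}, {"twist": [0, 0, 0], "offset": [24.5, 52.4, -44.4], "grip": 0}, {"twist": [0, 0, 0], "offset": [29, 61.9, -52.4], "grip": 0}]}}

```text
t: 9.28
tcp_pos: [0.556, 0.0811, 0.1773]
ee_rot: [-0.402, 0.906, -0.121, 0.053]
ft_force: [0.7, 0.3, -4.2]
grip_width: 0.0129
```

>>> {"fn": "servo_tool", "kwargs": {"targets": [{"twist": [0, 0, 0], "offset": [4.5, 9.5, -8.1], "grip": 0}, {"twist": [0, 0, 0], "offset": [8.9, 19, -16.1], "grip": 0}, {"twist": [0, 0, 0], "offset": [13.4, 28.6, -24.2], "grip": 0}, {"twist": [0, 0, 0], "offset": [17.3, 36.9, -31.2], "grip": 0}, {"twist": [0, 0, 0], "offset": [21.2, 45.2, -38.3], "grip": 0}, {"twist": [0, 0, 0], "offset": [24, 51.2, -43.3], "grip": 0}, {"twist": [0, 0, 0], "offset": [25.6, 54.7, -46.4], "grip": 0}, {"twist": [0, 0, 0], "offset": [26.7, 57.1, -48.4], "grip": 0}]}}

```text
t: 9.95
tcp_pos: [0.5623, 0.0037, 0.1676]
ee_rot: [-0.402, 0.906, -0.121, 0.053]
ft_force: [0.4, -0.5, -2.9]
grip_width: 0.0129
```

>>> {"fn": "servo_tool", "kwargs": {"targets": [{"twist": [0, -0.7, -0.6], "offset": [0, 0, 0], "grip": 0}, {"twist": [0, -2.5, -2.3], "offset": [0, 0, 0], "grip": 0}, {"twist": [0, -5.5, -4.9], "offset": [0, 0, 0], "grip": 0}, {"twist": [0, -9, -8], "offset": [0, 0, 0], "grip": 0}, {"twist": [0, -12, -10.8], "offset": [0, 0, 0], "grip": 0}, {"twist": [0, -13.8, -12.4], "offset": [0, 0, 0], "grip": 0}, {"twist": [0, -14.3, -12.8], "offset": [0, 0, 0], "grip": 0}, {"twist": [0, -14.3, -12.8], "offset": [0, 0, 0], "grip": 0}]}}

```text
t: 10.62
tcp_pos: [0.5623, 0.0052, 0.1676]
ee_rot: [-0.406, 0.913, 0.033, -0.016]
ft_force: [-0.2, 0.7, -3.0]
grip_width: 0.0127
```

```bash
python3 - <<'E'
from h import *
P,Q,s=cur();print(P,s['joints'],s['ft_force'],s['grip_width'],s['t'])
T=toolR(94,48);print(np.round(Q[:,0],3))
go(P,Q,np.array([.5625,-.001,.1687]),T,'tray')
for n in('scene','top'): rim(get_image(n),P-Q[:,2]*.005,-.07,.115)
E
```

```text
[0.56225061 0.00515256 0.16763802] [-0.52168882  0.73907517  1.58784988  0.67122499  1.41381082 -0.9122793 ] [-0.18191561  0.67072769 -2.99153099] 0.01267607689205789 10.6167
[ 0.997  0.072 -0.002]
tray twist [0.1 0.2 0. ] offset [-0.2  3.3 -5.3]
rim n 283 114 c [0.5629 0.0062] [0.1758 0.1361] 4.1 z 0.0976 slope deg [-0.1  0.5]
rim n 327 244 c [0.5625 0.0047] [0.1698 0.1344] 4.4 z 0.1003 slope deg [-0.3  0.1]
```

>>> {"fn": "servo_tool", "kwargs": {"targets": [{"twist": [0, 0, 0], "offset": [25, 3, -4], "grip": 0}, {"twist": [0, 0, 0], "offset": [0, 3, -4], "grip": 0}, {"twist": [0, 0, 0], "offset": [-25, 3, -4], "grip": 0}, {"twist": [0, 0, 0], "offset": [0, 3, -4], "grip": 0}, {"twist": [0, 0, 0], "offset": [25, 3, -4], "grip": 0}, {"twist": [0, 0, 0], "offset": [0, 3, -4], "grip": 0}, {"twist": [0, 0, 0], "offset": [-25, 3, -4], "grip": 0}, {"twist": [0, 0, 0], "offset": [0, 3, -4], "grip": 0}]}}

```text
t: 11.38
tcp_pos: [0.5481, 0.004, 0.1675]
ee_rot: [-0.411, 0.911, 0.029, -0.027]
ft_force: [-3.5, 1.1, -4.5]
grip_width: 0.0128
```

>>> {"fn": "servo_tool", "kwargs": {"targets": [{"twist": [0, 0, 0], "offset": [28, 0, 0], "grip": 0}, {"twist": [0, 0, 0], "offset": [0, 0, 0], "grip": 0}, {"twist": [0, 0, 0], "offset": [-28, 0, 0], "grip": 0}, {"twist": [0, 0, 0], "offset": [0, 0, 0], "grip": 0}, {"twist": [0, 0, 0], "offset": [28, 0, 0], "grip": 0}, {"twist": [0, 0, 0], "offset": [0, 0, 0], "grip": 0}, {"twist": [0, 0, 0], "offset": [0, 0, 0], "grip": 0}, {"twist": [0, 0, 0], "offset": [0, 0, 0], "grip": 0}]}}

```text
t: 12.05
tcp_pos: [0.5613, -0.0001, 0.1684]
ee_rot: [-0.407, 0.913, 0.031, -0.016]
ft_force: [0.5, 0.6, -3.4]
grip_width: 0.0128
```

```bash
python3 - <<'E'
from h import *
P,Q,s=cur();print(P,s['ft_force'],s['grip_width'],s['t'])
I=[]
for n in('scene','top','wrist'):
    c=get_image(n);rim(c,P-Q[:,2]*.005,-.07,.115);save(c,n+'5.png');I.append(c['frame'])
    print(n,[(np.round(x['point']),round(x['score'],2)) for x in search_frame(c,'nutmeg1_center')])
z=lambda a:cv2.resize(a,(400,300),interpolation=cv2.INTER_CUBIC)
o=np.vstack([np.hstack([z(I[0][170:275,140:280]),z(I[1][140:260,210:370])]),np.hstack([z(I[2]),z(I[2][150:384,100:412])])])
cv2.imwrite('pics/s5.png',o[:,:,::-1])
E
```

```text
[ 5.61260147e-01 -8.87475445e-05  1.68356532e-01] [ 0.53235692  0.60033078 -3.42721108] 0.01284615276549048 12.05
rim n 273 142 c [0.5635 0.0013] [0.1756 0.1355] 4.2 z 0.1001 slope deg [0.2 0.5]
scene [(array([310., 211.]), 0.61)]
rim n 323 237 c [ 0.5634 -0.0009] [0.17   0.1343] 4.1 z 0.1011 slope deg [-0.4  0.3]
top []
rim n 3196 2178 c [0.5614 0.0142] [0.1701 0.0988] 4.6 z 0.1 slope deg [ 0.  -0.1]
wrist []
```

View pics/s5.png

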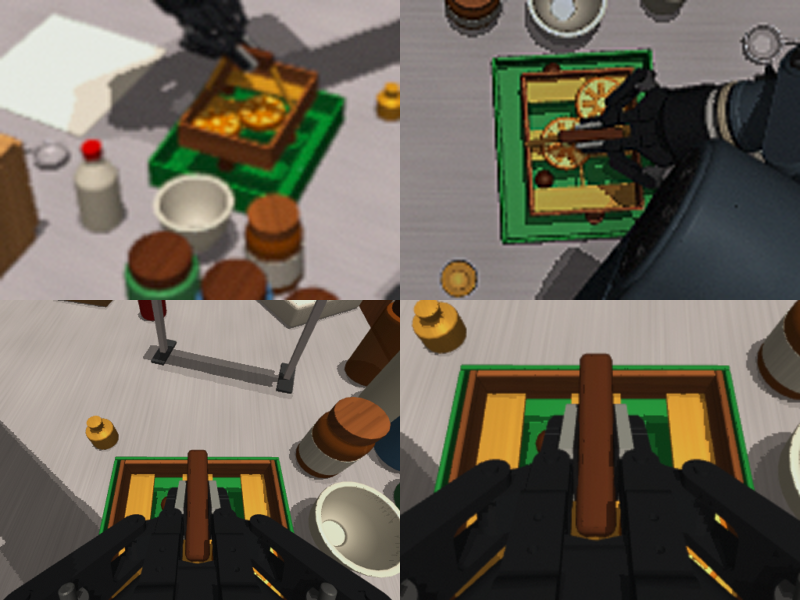

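Several nutmegs are already in the tray: I can see them at (550,70), (545,180) and (595,215) in the crop. The sieve is level and firmly held, so I'll shake more.

>>> {"fn": "servo_tool", "kwargs": {"targets": [{"twist": [0, 0, 0], "offset": [28, 0, 0], "grip": 0}, {"twist": [0, 0, 0], "offset": [0, 0, 0], "grip": 0}, {"twist": [0, 0, 0], "offset": [-28, 0, 0], "grip": 0}, {"twist": [0, 0, 0], "offset": [0, 0, 0], "grip": 0}, {"twist": [0, 0, 0], "offset": [28, 0, 0], "grip": 0}, {"twist": [0, 0, 0], "offset": [0, 0, 0], "grip": 0}, {"twist": [0, 0, 0], "offset": [-28, 0, 0], "grip": 0}, {"twist": [0, 0, 0], "offset": [0, 0, 0], "grip": 0}]}}

```text
t: 13.02
tcp_pos: [0.5458, 0.0053, 0.1669]
ee_rot: [-0.413, 0.91, 0.028, -0.03]
ft_force: [-5.3, 3.8, -3.6]
grip_width: 0.0128
```

>>> {"fn": "servo_tool", "kwargs": {"targets": [{"twist": [0, 0, 0], "offset": [30, 0, 0], "grip": 0}, {"twist": [0, 0, 0], "offset": [10, 0, 0], "grip": 0}, {"twist": [0, 0, 0], "offset": [-25, 0, 0], "grip": 0}, {"twist": [0, 0, 0], "offset": [-25, 0, 0], "grip": 0}, {"twist": [0, 0, 0], "offset": [10, 0, 0], "grip": 0}, {"twist": [0, 0, 0], "offset": [30, 0, 0], "grip": 0}, {"twist": [0, 0, 0], "offset": [0, 0, 0], "grip": 0}, {"twist": [0, 0, 0], "offset": [-30, 0, 0], "grip": 0}]}}

```text
t: 13.68
tcp_pos: [0.5345, -0.0033, 0.1678]
ee_rot: [-0.405, 0.914, 0.034, -0.014]
ft_force: [-0.5, 0.5, -3.7]
grip_width: 0.0128
```

>>> {"fn": "servo_tool", "kwargs": {"targets": [{"twist": [0, 0, 0], "offset": [30, 0, 0], "grip": 0}, {"twist": [0, 0, 0], "offset": [58, 0, 0], "grip": 0}, {"twist": [0, 0, 0], "offset": [30, 0, 0], "grip": 0}, {"twist": [0, 0, 0], "offset": [2, 0, 0], "grip": 0}, {"twist": [0, 0, 0], "offset": [30, 0, 0], "grip": 0}, {"twist": [0, 0, 0], "offset": [30, 0, 0], "grip": 0}, {"twist": [0, 0, 0], "offset": [30, 0, 0], "grip": 0}, {"twist": [0, 0, 0], "offset": [30, 0, 0], "grip": 0}]}}

```text
t: 14.35
tcp_pos: [0.5627, -0.0008, 0.1683]
ee_rot: [-0.406, 0.913, 0.032, -0.015]
ft_force: [0.3, -0.6, -2.7]
grip_width: 0.0132
```

```bash
python3 - <<'E'
from h import *
P,Q,s=cur();print(P,s['ft_force'],s['grip_width'],s['t'],s['joints'])
I=[]
for n in('scene','top','wrist'):
    c=get_image(n);rim(c,P-Q[:,2]*.005,-.07,.115);I.append(c['frame'])
z=lambda a:cv2.resize(a,(400,300),interpolation=cv2.INTER_CUBIC)
o=np.vstack([np.hstack([z(I[0][190:250,180:260]),z(I[1][155:245,230:350])])])
cv2.imwrite('pics/s6.png',o[:,:,::-1])
T=toolR(90,48)
for h in(.04,): go(P,Q,P+np.array([0,0,h]),Q,'up')
go(P,Q,np.array([.5275,-.34,.20]),Q,'sheet hi keep yaw')
go(P,Q,np.array([.5275,-.34,.20]),T,'sheet hi')
E
```

```text
[ 0.56266099 -0.00077192  0.16825111] [ 0.26297717 -0.61309947 -2.66875681] 0.013223656233299 14.35 [-0.52992555  0.73985619  1.5819904   0.66621567  1.42043693 -0.91368728]
rim n 285 126 c [0.5634 0.0008] [0.1796 0.1352] 4.5 z 0.0995 slope deg [-0.  1.]
rim n 331 244 c [ 0.5636 -0.0013] [0.1704 0.1342] 4.4 z 0.1009 slope deg [-0.3  0. ]
rim n 3199 2181 c [0.5602 0.0273] [0.1699 0.0718] 4.1 z 0.0999 slope deg [-0.  -0.2]
up twist [0. 0. 0.] offset [ -0.1 -29.7 -26.8]
sheet hi keep yaw twist [0. 0. 0.] offset [ -59.4  201.7 -270.4]
sheet hi twist [0.1 3.1 2.7] offset [ -59.4  201.7 -270.4]
```

View pics/s6.png

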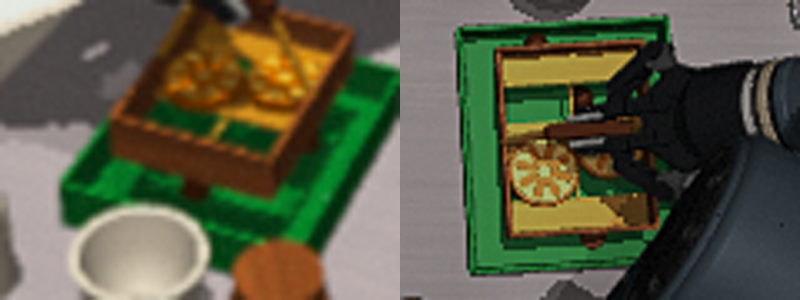

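```bash
python3 - <<'E'
from h import *
np.set_printoptions(precision=3,suppress=True)
c=get_image('top');f=c['frame'].astype(int)
m=(f[:,:,0]<95)&(f[:,:,0]>f[:,:,1]*1.5)&(f[:,:,0]>f[:,:,2]*1.5)&(f[:,:,0]>25)
m[:155]=m[245:]=False;m[:,:235]=m[:,345:]=False
n,l,st,ce=cv2.connectedComponentsWithStats(m.astype(np.uint8))
for i in range(1,n):
    if st[i,4]>6:
        p=cloud(c,l==i);print(ce[i],st[i,4],p.mean(0),p[:,2].min(),p[:,2].max())
for v in range(180,192,2): print([round(float(px(c,u,v)[2]),3) for u in range(278,294,2)])
E
```

```text
[275.433 169.722] 97 [0.644 0.018 0.075] 0.01636439552242752 0.10472839915427179
[297.714 168.214] 14 [ 0.647 -0.046  0.095] 0.07373478229850461 0.10302626938546999
[259. 181.] 9 [0.607 0.069 0.094] 0.08360699732944399 0.1005135964728392
[302.75  181.125] 8 [ 0.608 -0.061  0.094] 0.08449824726568878 0.10310863626407585
[284.5   184.182] 22 [ 0.606 -0.016  0.022] 0.0161321815421287 0.030985100017278056
[285.687 194.435] 147 [ 0.562 -0.002  0.162] 0.06744100419500487 0.20789497729606055
[260.312 198.188] 16 [0.556 0.064 0.091] 0.06531347378729802 0.10490854656201232
[266.    197.571] 7 [0.557 0.048 0.103] 0.07267631033211552 0.13547664459352693
[261. 213.] 13 [0.512 0.062 0.089] 0.07014323362995611 0.10391925753483555
[305.7 218.4] 10 [ 0.498 -0.069  0.101] 0.09828015732636519 0.10374379457948857
[288.    225.739] 23 [ 0.476 -0.025  0.031] 0.016671418788513304 0.10116415257562039
[0.004, 0.068, 0.009, 0.0, 0.006, 0.003, 0.005, 0.204]
[0.008, 0.067, 0.019, 0.018, 0.019, 0.003, 0.007, 0.005]
[0.004, 0.007, 0.02, 0.028, 0.027, -0.001, 0.006, 0.193]
[0.006, 0.009, 0.017, 0.022, 0.018, 0.184, 0.189, 0.198]
[0.008, 0.004, 0.17, 0.178, 0.182, 0.183, 0.19, 0.195]
[0.008, 0.169, 0.173, 0.178, 0.184, 0.191, 0.192, 0.187]
```

Three nutmegs are confirmed in the tray. I'll carry the sieve smoothly toward the sheet and hold it high so I can count the rest.

>>> {"fn": "servo_tool", "kwargs": {"targets": [{"twist": [0, 0, 0], "offset": [-0.6, 2, -2.7], "grip": 0}, {"twist": [0, 0, 0], "offset": [-1.8, 6.1, -8.1], "grip": 0}, {"twist": [0, 0, 0], "offset": [-3.6, 12.1, -16.2], "grip": 0}, {"twist": [0, 0, 0], "offset": [-5.9, 20.2, -27], "grip": 0}, {"twist": [0, 0, 0], "offset": [-8.9, 30.3, -40.6], "grip": 0}, {"twist": [0, 0, 0], "offset": [-11.9, 40.3, -54.1], "grip": 0}, {"twist": [0, 0, 0], "offset": [-14.9, 50.4, -67.6], "grip": 0}, {"twist": [0, 0, 0], "offset": [-17.8, 60.5, -81.1], "grip": 0}]}}

```text
t: 15.22
tcp_pos: [0.5517, -0.1049, 0.1778]
ee_rot: [-0.406, 0.913, 0.031, -0.015]
ft_force: [-0.2, 0.1, -3.1]
grip_width: 0.0129
```

>>> {"fn": "servo_tool", "kwargs": {"targets": [{"twist": [0, 0, 0], "offset": [-3, 10.1, -13.5], "grip": 0}, {"twist": [0, 0, 0], "offset": [-5.9, 20.2, -27], "grip": 0}, {"twist": [0, 0, 0], "offset": [-8.9, 30.3, -40.6], "grip": 0}, {"twist": [0, 0, 0], "offset": [-11.9, 40.3, -54.1], "grip": 0}, {"twist": [0, 0, 0], "offset": [-14.9, 50.4, -67.6], "grip": 0}, {"twist": [0, 0, 0], "offset": [-17.8, 60.5, -81.1], "grip": 0}, {"twist": [0, 0, 0], "offset": [-20.8, 70.6, -94.6], "grip": 0}, {"twist": [0, 0, 0], "offset": [-23.8, 80.7, -108.2], "grip": 0}]}}

```text
t: 15.88
tcp_pos: [0.5374, -0.2396, 0.1904]
ee_rot: [-0.406, 0.913, 0.032, -0.016]
ft_force: [-0.5, 0.8, -3.1]
grip_width: 0.0128
```

>>> {"fn": "servo_tool", "kwargs": {"targets": [{"twist": [0, 0, 0], "offset": [-3, 10.1, -13.5], "grip": 0}, {"twist": [0, 0, 0], "offset": [-5.9, 20.2, -27], "grip": 0}, {"twist": [0, 0, 0], "offset": [-8.9, 30.3, -40.6], "grip": 0}, {"twist": [0, 0, 0], "offset": [-11.9, 40.3, -54.1], "grip": 0}, {"twist": [0, 0, 0], "offset": [-14.3, 48.4, -64.9], "grip": 0}, {"twist": [0, 0, 0], "offset": [-16, 54.5, -73], "grip": 0}, {"twist": [0, 0, 0], "offset": [-17.2, 58.5, -78.4], "grip": 0}, {"twist": [0, 0, 0], "offset": [-17.8, 60.5, -81.1], "grip": 0}]}}

```text
t: 16.55
tcp_pos: [0.5269, -0.341, 0.1996]
ee_rot: [-0.406, 0.913, 0.032, -0.015]
ft_force: [0.5, -0.2, -2.8]
grip_width: 0.0128
```

```bash
python3 - <<'E'
from h import *
P,Q,s=cur();print(P,s['ft_force'],s['grip_width'],s['t'],s['joints'])
I=[]
for n in('scene','top','wrist'):
    c=get_image(n);rim(c,P-Q[:,2]*.005,-.07,.115);I.append(c['frame'])
    if n=='top':
        p=cloud(c,np.ones((384,512),bool))
        m=cut_out(c,'sheet_mid');t=cut_out(c,'tray_mid')
        print([(x['point'],x['score']) for x in mark_of(c,'sheet_mid')[:1]])
z=lambda a:cv2.resize(a,(400,300),interpolation=cv2.INTER_CUBIC)
o=np.vstack([np.hstack([z(I[0][150:255,120:260]),z(I[1][155:245,230:350])]),np.hstack([z(I[1][140:260,310:470]),z(I[2][150:384,100:412])])])
cv2.imwrite('pics/s7.png',o[:,:,::-1])
g=np.array([.5275,-.34,P[2]]); go(P,Q,g,toolR(90,48),'sheet');go(P,Q,g-[0,0,.08],toolR(90,48),'sheet-80')
E
```

```text
[ 0.52685081 -0.34098248  0.19957412] [ 0.54960844 -0.17143905 -2.81622276] 0.012781464289364533 16.55 [-0.93720158  0.87552548  1.10874564  0.42806013  1.88198814 -1.030081  ]
rim n 291 118 c [ 0.5268 -0.3409] [0.1788 0.1415] 3.3 z 0.129 slope deg [ 0.1 -0.5]
rim n 441 261 c [ 0.5284 -0.3413] [0.1699 0.1362] 4.4 z 0.1316 slope deg [-0.1 -0.1]
[([381.3, 210.8], 0.93)]
rim n 3234 2179 c [ 0.5248 -0.3108] [0.1699 0.0715] 4.1 z 0.1314 slope deg [-0.  -0.1]
sheet twist [0.1 3.1 2.6] offset [ 0.7 -0.6  0.7]
sheet-80 twist [0.1 3.1 2.6] offset [ 0.9 58.8 54.3]
```

View pics/s7.png

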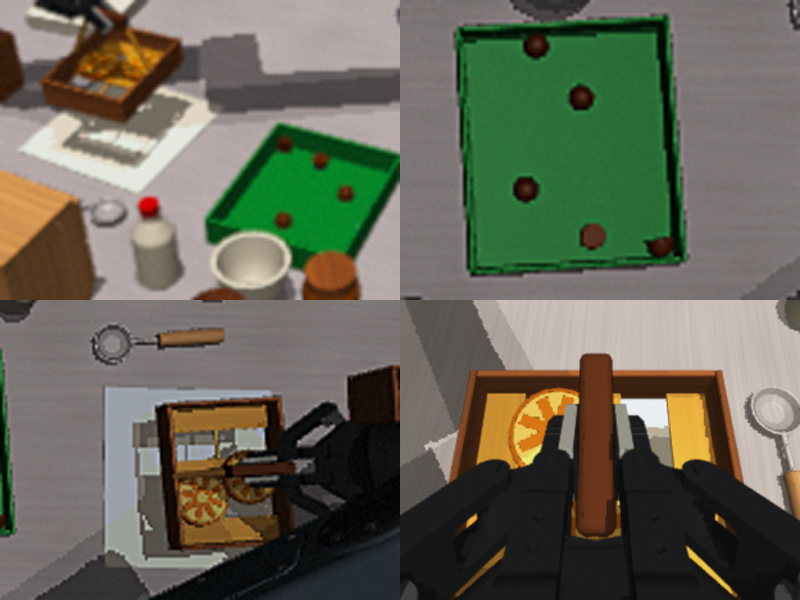

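```bash
python3 - <<'E'
from h import *
np.set_printoptions(precision=4,suppress=True)
P,Q,s=cur()
c=get_image('top')
f=cv2.imread('pics/top1.png').astype(int)
m=np.zeros((384,512),np.uint8)
sub=f[165:258,340:432]; print(sub[45,45],sub[45,2])
b=(abs(sub-sub[45,45]).sum(2)<40).astype(np.uint8); m[165:258,340:432]=b
n,l,st,ce=cv2.connectedComponentsWithStats(m);i=1+np.argmax(st[1:,4])
v,u=np.nonzero(l==i);pts=np.array([pxh(c,a,d,.002)[:2] for a,d in zip(u,v)],np.float32)
print('sheet',cv2.minAreaRect(pts),pts.mean(0))
p=cloud(c,np.ones((384,512),bool))
k=(p[:,1]<-.5)&(p[:,1]>-.9)&(p[:,0]>.42)&(p[:,0]<.75)&(p[:,2]>.02)
d=p[k]-P; q=d@Q   # tool coords
low=(p[k][:,2]<.2)
pp=p[k][low];print('box',pp.min(0),pp.max(0),np.percentile(pp[:,2],90),np.percentile(pp[:,1],99))
qq=q[low]; j=np.argmax(-qq[:,1]); print('closest to tool axis underside (tool y,z)',qq[j],pp[j], qq[:,1].min(), qq[:,1].max())
E
```

```text
[149 140 135] [102 100 107]
sheet ((0.528021514415741, -0.3429803252220154), (0.21838098764419556, 0.22769449651241302), 89.65357208251953) [ 0.5269 -0.3424]
box [ 0.5959 -0.702   0.0201] [ 0.6622 -0.5511  0.1077] 0.09811776945058162 -0.5523679996734971
closest to tool axis underside (tool y,z) [ 0.0926  0.2171 -0.1004] [ 0.6351 -0.5516  0.1055] 0.21712342999307072 0.3790512472745491
```

All five nutmegs lie in the tray at crop positions (535,45), (580,97), (525,188), (592,235) and (660,245), and the two slices are still in the sieve. I'll align it and lower it onto the sheet.

>>> {"fn": "servo_tool", "kwargs": {"targets": [{"twist": [0, 0.3, 0.3], "offset": [0, 0.7, 0.7], "grip": 0}, {"twist": [0, 0.9, 0.8], "offset": [-0.2, 3.2, 2.4], "grip": 0}, {"twist": [0, 1.7, 1.4], "offset": [-0.4, 7.9, 6.2], "grip": 0}, {"twist": [0, 2.5, 2.1], "offset": [-0.6, 13.4, 10.6], "grip": 0}, {"twist": [0, 3, 2.5], "offset": [-0.7, 19.6, 15.7], "grip": 0}, {"twist": [0, 3.1, 2.6], "offset": [-0.7, 25.5, 21], "grip": 0}, {"twist": [0, 3.1, 2.6], "offset": [-0.7, 31.4, 26.4], "grip": 0}, {"twist": [0, 3.1, 2.6], "offset": [-0.7, 37.4, 31.8], "grip": 0}]}}

```text
t: 17.57
tcp_pos: [0.5263, -0.3413, 0.1495]
ee_rot: [-0.406, 0.914, 0.0, -0.0]
ft_force: [0.2, -0.8, -2.7]
grip_width: 0.0131
```

>>> {"fn": "servo_tool", "kwargs": {"targets": [{"twist": [0, 0, 0], "offset": [0, 5.9, 5.4], "grip": 0}, {"twist": [0, 0, 0], "offset": [0, 11.1, 10], "grip": 0}, {"twist": [0, 0, 0], "offset": [0, 15.6, 14.1], "grip": 0}, {"twist": [0, 0, 0], "offset": [0, 19.3, 17.4], "grip": 0}, {"twist": [0, 0, 0], "offset": [0, 21.5, 19.4], "grip": 0}, {"twist": [0, 0, 0], "offset": [0, 23, 20.8], "grip": 0}, {"twist": [0, 0, 0], "offset": [0, 23.8, 21.4], "grip": 0}, {"twist": [0, 0, 0], "offset": [0, 23.8, 21.4], "grip": 0}]}}

```text
t: 18.23
tcp_pos: [0.5265, -0.3414, 0.1187]
ee_rot: [-0.406, 0.914, 0.0, 0.0]
ft_force: [0.5, 0.2, -3.1]
grip_width: 0.013
```

```bash
python3 - <<'E'
from h import *
P,Q,s=cur();print(P,s['ft_force'],s['grip_width'],s['t'])
for n in('top','wrist'): rim(get_image(n),P-Q[:,2]*.005,-.07,.115)
E
```

```text
[ 0.52650513 -0.34141385  0.11867785] [ 0.45040454  0.19711444 -3.06152887] 0.013032988394869216 18.2333
rim n 383 220 c [ 0.5284 -0.3409] [0.1671 0.1349] 0.6 z 0.0505 slope deg [-0.2 -0.7]
rim n 3232 2175 c [ 0.5265 -0.3264] [0.1705 0.0985] 0.5 z 0.0505 slope deg [ 0.1 -0.2]
```

>>> {"fn": "servo_tool", "kwargs": {"targets": [{"twist": [0, 0, 0], "offset": [0, 1.5, 0], "grip": 0}, {"twist": [0, 0, 0], "offset": [0, 2.5, 0.6], "grip": 0}, {"twist": [0, 0, 0], "offset": [0, 3.6, 1.6], "grip": 0}, {"twist": [0, 0, 0], "offset": [0, 4.5, 2.3], "grip": 0}, {"twist": [0, 0, 0], "offset": [0, 5.1, 2.7], "grip": 0}, {"twist": [0, 0, 0], "offset": [0, 5.5, 3.1], "grip": 0}, {"twist": [0, 0, 0], "offset": [0, 5.5, 3.1], "grip": 0}]}}

```text
t: 18.92
tcp_pos: [0.5264, -0.3427, 0.1123]
ee_rot: [-0.406, 0.914, 0.0, -0.0]
ft_force: [0.3, 0.1, -2.3]
grip_width: 0.0128
```

>>> {"fn": "servo_tool", "kwargs": {"targets": [{"twist": [0, 0, 0], "offset": [0, 0.3, 0.3], "grip": 0}, {"twist": [0, 0, 0], "offset": [0, 0.6, 0.5], "grip": 0}, {"twist": [0, 0, 0], "offset": [0, 0.6, 0.5], "grip": 0}]}}

```text
t: 19.17
tcp_pos: [0.5264, -0.3428, 0.1118]
ee_rot: [-0.406, 0.914, 0.0, 0.0]
ft_force: [-0.1, 0.7, -2.9]
grip_width: 0.013
```

>>> {"fn": "servo_tool", "kwargs": {"targets": [{"twist": [0, 0, 0], "offset": [0, 0.3, 0.3], "grip": 0}, {"twist": [0, 0, 0], "offset": [0, 0.6, 0.5], "grip": 0}, {"twist": [0, 0, 0], "offset": [0, 0.6, 0.5], "grip": 0}]}}

```text
t: 19.42
tcp_pos: [0.5265, -0.3427, 0.1117]
ee_rot: [-0.406, 0.914, 0.0, 0.0]
ft_force: [-0.3, -0.5, 1.1]
grip_width: 0.0127
```

```bash
python3 - <<'E'
from h import *
P,Q,s=cur();print(P,s['ft_force'],s['grip_width'],s['t'])
for n in('top','wrist'): rim(get_image(n),P-Q[:,2]*.005,-.07,.115)
E
```

```text
[ 0.52651893 -0.34272952  0.1116866 ] [-0.27928154 -0.52179505  1.0526808 ] 0.012676342906027118 19.4167
rim n 382 244 c [ 0.5285 -0.3422] [0.169 0.136] 0.2 z 0.0437 slope deg [-0.2  0.3]
rim n 3205 2203 c [ 0.5262 -0.3145] [0.1699 0.0719] 0.1 z 0.0433 slope deg [ 0.1 -0.1]
```

The sieve has touched down: the force changed from −2.9 to +1.1 N and the rim is at 0.0435. Releasing now.

>>> {"fn": "servo_tool", "kwargs": {"newtons": 20, "targets": [{"twist": [0, 0, 0], "offset": [0, 0, 0], "grip": 0.05}, {"twist": [0, 0, 0], "offset": [0, 0, 0], "grip": 0.2}, {"twist": [0, 0, 0], "offset": [0, 0, 0], "grip": 0.4}, {"twist": [0, 0, 0], "offset": [0, 0, 0], "grip": 0.6}, {"twist": [0, 0, 0], "offset": [0, 0, 0], "grip": 0.7}, {"twist": [0, 0, 0], "offset": [0, 0, 0], "grip": 0.7}, {"twist": [0, 0, 0], "offset": [0, 0, 0], "grip": 0.7}]}}

```text
t: 20.1
tcp_pos: [0.5264, -0.3428, 0.1108]
ee_rot: [-0.406, 0.914, 0.0, 0.0]
ft_force: [0.9, 0.4, 0.5]
grip_width: 0.0597
```

>>> {"fn": "servo_tool", "kwargs": {"targets": [{"twist": [0, 0, 0], "offset": [0, 0, -5], "grip": 0.7}, {"twist": [0, 0, 0], "offset": [0, 0, -18], "grip": 0.7}, {"twist": [0, 0, 0], "offset": [0, 0, -38], "grip": 0.7}, {"twist": [0, 0, 0], "offset": [0, 0, -60], "grip": 0.7}, {"twist": [0, 0, 0], "offset": [0, -10, -80], "grip": 0.7}, {"twist": [0, 0, 0], "offset": [0, -35, -100], "grip": 0.7}, {"twist": [0, 0, 0], "offset": [0, -60, -120], "grip": 0.7}, {"twist": [0, 0, 0], "offset": [0, -80, -130], "grip": 0.7}]}}

```text
t: 20.77
tcp_pos: [0.5266, -0.3873, 0.2605]
ee_rot: [-0.405, 0.914, 0.0, 0.001]
ft_force: [0.2, 0.5, 1.2]
grip_width: 0.0599
```

>>> {"fn": "servo_tool", "kwargs": {"targets": [{"twist": [0, 0, 0], "offset": [-10, -25, -10], "grip": 0.7}, {"twist": [0, 0, 0], "offset": [-30, -50, -20], "grip": 0.7}, {"twist": [0, 0, 0], "offset": [-50, -70, -30], "grip": 0.7}, {"twist": [0, 0, 0], "offset": [-60, -80, -40], "grip": 0.7}, {"twist": [0, 0, 0], "offset": [-60, -80, -40], "grip": 0.7}, {"twist": [0, 0, 0], "offset": [-60, -80, -40], "grip": 0.7}]}}

```text
t: 21.27
tcp_pos: [0.4666, -0.3627, 0.344]
ee_rot: [-0.405, 0.914, -0.0, 0.001]
ft_force: [0.3, -0.1, -0.5]
grip_width: 0.0597
```

```bash
python3 - <<'E'
from h import *
P,Q,s=cur();print(P,s['ft_force'],s['grip_width'],s['t'],np.abs(s['joint_vel']).max())
I=[]
for n in('scene','top'):
    c=get_image(n);rim(c,np.array([.527,-.343,.113]),-.07,.115);I.append(c['frame'])
cv2.imwrite('pics/f.png',np.hstack([cv2.resize(I[0][120:320,90:390],(400,267)),cv2.resize(I[1][130:270,210:450],(400,267))])[:,:,::-1])
E
```

```text
[ 0.4665803  -0.36272979  0.34402364] [ 0.28042754 -0.1197777  -0.45295653] 0.059687786172466804 21.2667 0.047985813054958096
rim n 318 108 c [ 0.5285 -0.3414] [0.1768 0.1406] 0.9 z 0.0411 slope deg [-0.1  0.3]
rim n 507 287 c [ 0.5286 -0.3425] [0.1689 0.1358] 0.2 z 0.0436 slope deg [0.2 0.6]
```

View pics/f.png

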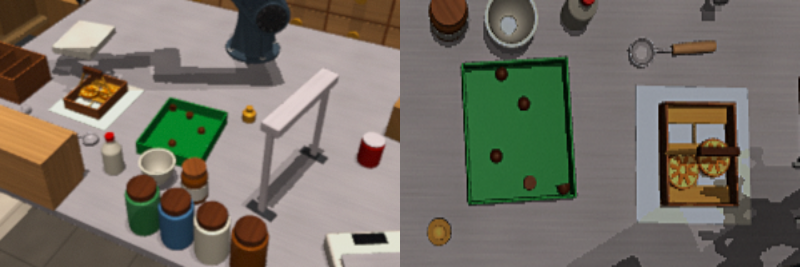

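The final view shows the sieve centred on the sheet with both slices in it, all five nutmegs in the tray, and the lamp and bystanders where they stood.

```bash
python3 -c "
from rig import *
print(hand_in())"
```

```text
the job is handed in; nothing more can be done
None
```

The job is done and handed in at about 21 s, against the 72 s limit. I took the sieve out from under the lamp with the tool leaning 48° and shook it over the green tray. It now stands on the white sheet, with the gripper open and clear.

- **Nutmegs and slices:** all five nutmeg halves are in the tray. One lies close against a corner, inside the wall. Both slices are in the sieve.
- **Placement:** the sieve measures about 1 mm from my estimate of the sheet centre and lies flat, with the rim at 44 mm. It touched down at about 1 N.
- **Level:** every check with the sieve held still put it within about 1° of level, mostly within 0.3°. During the shaking strokes the tool itself turned by a degree or two, and I took no sieve tilt reading then.
- **Lamp and bystanders:** wrist-force readings at the end of each move stayed below 8 N. By eye, the lamp and bystanders look unmoved in the final pictures; I did not re-measure them.
- **Disagreements:** the scene camera's level readings were noisier than the top and wrist cameras' (up to 1° against about 0.3°). The nutmeg detector missed most of the nutmegs and gave false hits, so I counted them from the pictures and depth data instead.

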